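# Hang the pill funnel on the free hook of the utensil carousel

## Robot

A 7-joint arm with a two-finger parallel gripper is mounted at the origin on the work surface. World frame = base frame: x ahead of the robot, y to its left, z up, the work surface at z = 0. Lengths are in m, angles in rad, forces in N, time in s.
With the tool pointing down it reaches from about 0.4 to 0.85 m from the base axis. Payload 4.5 kg.
Tool frame: the origin (TCP) lies between the finger pads; the fingertips stand robot.tip_extent ahead of it and the grasp point (between the pads) lies 8 mm behind it (robot.tip_extent is the distance from the TCP to the fingertips, in m); z points along the fingers, x is the direction in which the jaws open and shut, and the axes are right-handed (so a half turn about z gives the same grasp; the last joint's range is limited). The gripper opens to 85 mm and grips with 20 to 120 N. Pads are 22 mm wide; open, the fingers measure 114 mm over their backs; the gripper's body (76 mm by 85 mm) begins 54 mm behind the grasp point. The pads swing forward as they close: fully open they stand 13 mm farther back than shut.
Start: joints at [-1.158, 0.689, -0.195, 1.565, 0.157, 0.902, -0.215], TCP at [0.231, 0.581, 0.242] pointing down, gripper open.
Joint ranges: [-3.01, 3.01], [-0.46, 2.08], [-1.47, 1.51], [0.13, 2.56], [-1, 4.14], [0.04, 2.09], [-2.66, 2.66]. Speed limits (rad/s): [2.57, 2.57, 3.14, 3.14, 3.14, 3.14, 3.14].

## Interface

Orientations are given as a unit quaternion [x, y, z, w].
In Python, from bench import robot, monitor, optics gives the robot as it stands. The module is installed in compiled form; this text tells all that it offers. Calls block until the motion is done:
- robot.move_pose(position, orientation): joint-space move of the TCP to a pose.
- robot.movel(position, orientation=None, v=0.15): straight line of the TCP; orientation=None keeps the orientation; v is the mean speed in m/s.
- robot.move_joints(angles): joint-space move.
- robot.open_jaws() and robot.close_gripper(force=None): open the fingers fully, or close them until they stop; force is the grip in N (None keeps the last).
- robot.pause(seconds).
- robot.ik(position, orientation): joint angles nearest the present ones, or None.
- monitor.get_obs(): the state.
- optics.grab_frame(name): name is "scene" or "side" or "wrist"; returns a dict with "pixels" (400x640x3 uint8, red, green, blue), "K" (3x3 intrinsics, pixels), "k1" (the pictures are not rectified: a ray, as slopes to the right and down, at radius r is drawn at 1 + k1 r^2 times it, then the intrinsics apply), "R" (3x3) and "t" (3): a world point X has camera coordinates R X + t. Camera axes: x right, y down, z forward; pixel columns grow to the right and rows downward; lengths in m; the calibration is good to about 2 mm. A picture is of the moment at which its call begins. There is no depth.
A pose or a line that the arm cannot do raises robot.Unreachable and nothing moves.
- robot.job_done(): hands the job in, once; it reports no verdict.
The state is a dict: "t": time; "qpos": joint angles; "dq": joint speeds; "joint_efforts": joint torques, N m; "tool_pos": TCP position; "ee_rot": TCP orientation; "force": force on the tool from outside, world axes, zero at the start; "torque": the same for the moment, N m; "finger_gap": finger opening in m.
Only numpy, scipy, OpenCV 4.12 (cv2) and the standard library are available. Lean on these libraries where they do the work, as an engineer would, in place of code of your own. Each camera call takes 0.05 s, during which the arm holds its last target. There are 200 camera calls.

## Task

Turn the utensil carousel steadily by its blue peg until the empty yellow hook is at the front, over the red pointer on the base. Then take the white funnel from its steel stand and hang it on that hook by its orange bar: feel for the hook's lower jaw, slide the bar in under the keeper and past the spring ball until it is fully home, and let go so that it hangs upright and still with the hook still at the front. Be gentle - never push the funnel against the rack with more than about 17 N - and leave the bottle, the tray and the pillbox where they are.

Things in the scene. Friction and masses are not known exactly. Their poses are not given: they have to be found in the camera images.
- rack: Fixed steel foot (150 mm across) and post of the carousel rack; origin on the worktop at the post's vertical axis, about which the carousel turns. A red pointer on the foot shows the front: this body's -x direction, roughly towards the robot.
- carousel (a joint): Angle of the carousel, counter-clockwise from above positive; 0 = yellow hook at the front; starts at 0.8 to 2.4, limits +-3.1. Friction of about 0.22 N m holds it where it is left. Four hooks 90 degrees apart, tips 131 mm from the axis; apart from the blue peg nothing on it is higher than 197 mm above the worktop. Utensils swing on three hooks.
- peg_top (a point): Centre of the top of the blue upright turning peg, 14 mm in diameter, 50 mm from the carousel's axis, 240 mm above the worktop; its upper 43 mm stand clear of everything. It is fixed to the carousel, in the direction (+1, +1) of the carousel's own x and y axes (the yellow hook points along its -x).
- free_hook (a point): Nominal seat of the yellow hook: where the centre of the funnel's bar lies when fully home; 85 mm from the carousel's axis, turns with the carousel and shares its axes (-x = outward along the hook). Its height, 169 mm above the worktop, is ONLY NOMINAL: the hook is clamped in a slot and really stands up to 9.5 mm lower or higher, which is not reported: feel for it.
- jaw (a point): Nominal point on the yellow hook's open lower jaw, 30 mm outward of the seat, on its top face (3.5 mm below the seat). Height unsure by the same 9.5 mm. The jaw is level, 14 mm wide, 5 mm thick, and runs from the end wall at the seat to 42 mm outward; there an upturned lip, 4 mm thick, rises 6 mm above the jaw. The bar fits down on to the jaw between 23 and 37 mm outward of the seat.
- keeper (a point): Nominal point under the nose of the keeper, the roof over the jaw; 18 mm outward of the seat, 6 mm above it (same unsure height). The keeper is 12 mm thick with a rounded nose; the slot under it, 9.5 mm high, ends at the end wall. From it hangs a spring ball, 10 mm across, centred 6.5 mm outward of the seat, underside 1.5 mm above it; it yields upward to about 4 to 8 N of inward push.
- front (a point): Fixed point at the front of the rack, 85 mm from the axis, 169 mm above the worktop: where free_hook must be brought.
- funnel: White funnel with stirrup handle, 158 mm tall, about 70 to 125 g; origin at the centre of the spout's lower end, z up. Rim 68 mm across, 52 mm up. Legs at y = +-32.5 mm (60 mm between) carry the orange bar and, 126 to 134 mm up, a beam 70 mm long, 12 mm thick. On it a grip block, 36 mm long (y), 12 mm thick (x), up to 158 mm: pinch it across x. It stands upright in the stand.
- funnel_bar (a point): Centre of the funnel's orange bar, a round bar 7 mm in diameter along the funnel's y, 100 mm above the funnel's origin. Below it 44 mm are free down to the rim, above it 22 mm up to the beam.
- stand: Fixed steel stand, an 80 mm square plate with its top 30 mm above the worktop and a 24 mm hole in the middle, in which the funnel's 16 mm spout stands loosely, its collar resting on the plate (funnel origin 8 mm above the worktop). Origin on the worktop under the hole.
- bottle: Dark green glass tablet bottle, 46 mm across, 85 mm tall; origin at the centre of its underside. Leave alone.
- tray: Cream melamine counting tray, 100 x 130 x 16 mm; origin at the centre of its underside. Leave alone.
- pillbox: Chrome pillbox with rounded corners, 50 x 80 x 22 mm; origin at the centre of its underside. Leave alone.
Mind the look-alikes: they are no part of the job. There is more than one size of the funnel; the one meant has the size given above.

How it is judged:
On the way, in this order (a step that is already met when the one before it is completed fails the run):
1. the empty yellow hook stands at the front, within 10 mm (horizontal distance between free_hook and front below 0.01 m), for 0.3 s.
2. the funnel's bar is in the yellow hook's slot, slid home to within 4 mm of the end wall (x of funnel_bar in the frame of free_hook between -0.004 and 0.004 m and y of funnel_bar in the frame of free_hook between -0.012 and 0.012 m and z of funnel_bar in the frame of free_hook between -0.0125 and 0.0115 m), for 0.1 s.
At the end, for the whole second after the job is handed in: The yellow hook is within 12 mm of the front point; the funnel hangs from it, released and nearly still (under 0.06 m/s), upright within 0.3 rad, its bar resting in the slot within 4 mm of the end wall and within 14 mm of the hook's middle sideways (horizontal distance between free_hook and front below 0.012 m and x of funnel_bar in the frame of free_hook between -0.004 and 0.004 m and y of funnel_bar in the frame of free_hook between -0.014 and 0.014 m and z of funnel_bar in the frame of free_hook between -0.0125 and 0.0115 m and contact force between funnel and rack above 0.2 N and angle between funnel's own z axis and vertical below 0.3 rad and linear speed of funnel below 0.06 m/s); the robot touches nothing.
It fails at once if the funnel is pushed against the rack with more than 18 N (contact force between funnel and rack above 18 N).
It fails at once if the carousel is spun faster than 2.5 rad/s (velocity of joint carousel above 2.5 rad/s or velocity of joint carousel below -2.5 rad/s).
It fails at once if the bottle, the tray or the pillbox is moved by more than 20 mm (distance of any of bottle, tray, pillbox from where it was at the start of the episode above 0.02 m).
It also fails if it takes over 64 s, if anything falls off the work surface, if the arm or the gripper's body presses on something with over 40 N, if the wrist force passes 120 N, or if a joint passes its speed limit or range.

## Working session

There is one attempt and no reset: what is moved stays moved. The work goes in short steps, each a Python script; the robot and the scene stay as the last script left them, time stands still between calls to the robot, and variables do not carry over. Pictures are saved under pics/ and viewed, about 8 in all and at most 12, crops included, and the job is handed in when it is done.

```bash
mkdir -p pics
cat > h.py <<'E'
import numpy as np, cv2
from bench import robot, monitor, optics
def grab(n):
    f=optics.grab_frame(n); np.savez('pics/%s_cal.npz'%n,**{k:f[k] for k in('pixels','K','k1','R','t')}); return f
def ray(f,u,v):
    K=f['K'];xd=(u-K[0,2])/K[0,0];yd=(v-K[1,2])/K[1,1];rd=np.hypot(xd,yd);r=rd
    for _ in range(30): r=rd/(1+float(f['k1'])*r*r)
    s=r/rd if rd>0 else 1
    d=f['R'].T@np.array([xd*s,yd*s,1]);return -f['R'].T@f['t'],d
def atz(f,u,v,z):
    c,d=ray(f,u,v);return c+d*(z-c[2])/d[2]
def proj(f,X):
    p=f['R']@np.array(X,float)+f['t'];x,y=p[0]/p[2],p[1]/p[2];s=1+float(f['k1'])*(x*x+y*y)
    return f['K'][0,0]*x*s+f['K'][0,2],f['K'][1,1]*y*s+f['K'][1,2]
def tri(*a):
    A=np.zeros((3,3));b=np.zeros(3)
    for f,u,v in a:
        c,d=ray(f,u,v);d/=np.linalg.norm(d);P=np.eye(3)-np.outer(d,d);A+=P;b+=P@c
    return np.linalg.solve(A,b)
def save(f,name,crop=None,k=1):
    im=f['pixels'][:,:,::-1]
    if crop: im=im[crop[1]:crop[3],crop[0]:crop[2]]
    cv2.imwrite('pics/'+name,cv2.resize(im,None,fx=k,fy=k,interpolation=cv2.INTER_CUBIC))
E
python3 - <<'E'
from h import *
for n in('scene','side'):
    f=grab(n); save(f,n+'0.png',k=1.25); print(n,f['K'],f['k1'],-f['R'].T@f['t'])
o=monitor.get_obs();print(o,robot.tip_extent)
E
```

```text
scene [[369.48360762   0.         318.92092766]
 [  0.         369.48360762 195.717227  ]
 [  0.           0.           1.        ]] -0.05178315273756546 [ 1.02653982 -0.37087657  0.82279312]
side [[394.61981443   0.         320.45564654]
 [  0.         394.61981443 197.35016   ]
 [  0.           0.           1.        ]] -0.05484058122087576 [0.34390407 0.54971634 0.84486046]
{'t': 0.1, 'qpos': array([-1.15816993,  0.68994116, -0.19451262,  1.56628634,  0.15727551,
        0.90250684, -0.21507414]), 'dq': array([-0.00117384, -0.00069658, -0.00039139, -0.0028978 ,  0.00030472,
        0.00075917, -0.00085856]), 'joint_efforts': array([-3.24775130e-03, -5.40605414e+01, -1.27143994e+00, -1.58986348e+01,
        9.38376674e-03,  4.35648370e-03, -1.96756275e-06]), 'tool_pos': array([0.2309635 , 0.58011684, 0.24152609]), 'ee_rot': array([ 8.27571300e-01,  5.61359933e-01, -6.92501782e-04,  5.37677468e-04]), 'force': array([-0.83196886,  0.63227081, -0.40860137]), 'torque': array([0.02639426, 0.02568761, 0.00135798]), 'finger_gap': 0.08520697527289084} 0.011
```

View pics/scene0.png

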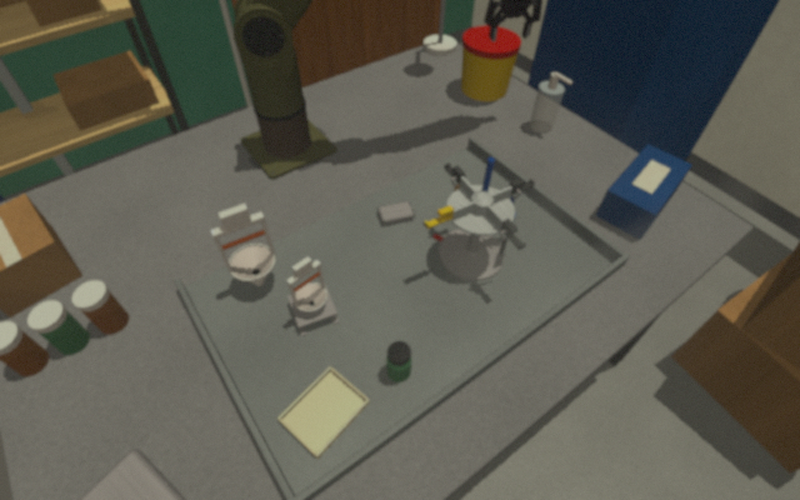

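View pics/side0.png

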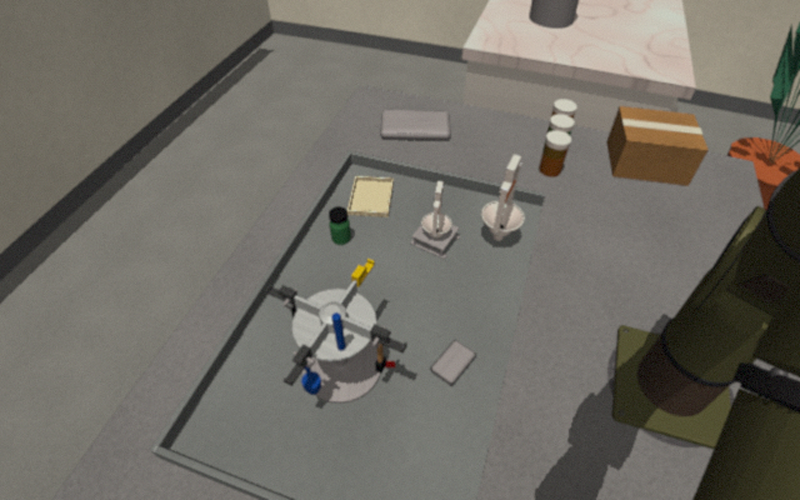

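The scene view shows the rack at about (480,200), with the yellow hook tip at (428,222) and the blue peg top at (490,158). The funnel in the stand is at (310,290); the larger one, standing free, is a look-alike. The side view shows the peg top at (336,317), hook tip at (371,264), red pointer at (391,364) and funnel at (437,215).

Run:
```python
import numpy as np,cv2
def c(n,x,y,w=100,h=75):
    im=np.load(f'pics/{n}_cal.npz')['pixels'][y:y+h,x:x+w,::-1]; return cv2.resize(im,(400,300),interpolation=cv2.INTER_CUBIC)
a=np.vstack([np.hstack([c('scene',330,118,130,97.5.__int__()),c('side',210,195,130,97+30)][:1]),]) if 0 else None
m=np.vstack([np.hstack([c('scene',325,120,120,90),c('side',210,200,120,90)]),np.hstack([c('scene',215,200,80,60),c('side',310,140,80,60)])])
cv2.imwrite('pics/m.png',m)
```

```text
(no output)
```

View pics/m.png

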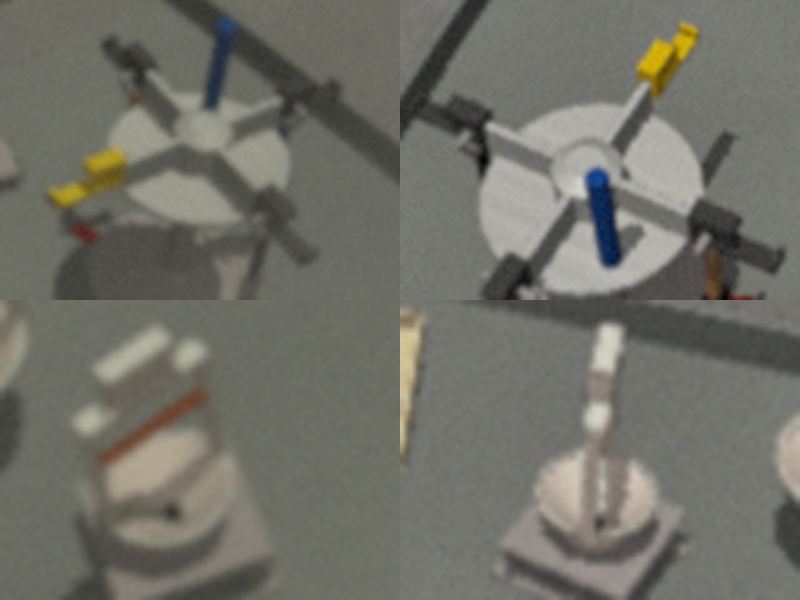

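The crop shows:

| Point | Scene (px) | Side (px) |
|---|---|---|
| Peg top | (393.4,126.6) | (269.1,251.9) |
| Hub | (386,157.5) | (266,248) |
| Hook tip | (340.5,178) | (296.4,208.4) |
| Grip block top | (241.6,211) | (351.4,149.6) |

The bar runs from (235.6,232) to (255.6,219.2) in the scene view.

Run:
```python
from h import *
np.set_printoptions(precision=4,suppress=True)
s=dict(np.load('pics/scene_cal.npz'));d=dict(np.load('pics/side_cal.npz'))
for n,a,b in [('peg',(393.4,126.6),(269.1,251.9)),('hub',(386.2,157.5),(266.4,248)),('tip',(340.5,178),(296.4,208.4)),('pointer',(349.9,189.9),(312.2,291)),('block',(241.6,211),(351.4,149.6))]:
    p=tri((s,*a),(d,*b));print(n,p,np.array(proj(s,p))-a,np.array(proj(d,p))-b)
print('peg@.24',atz(s,393.4,126.6,.24),atz(d,269.1,251.9,.24))
print('ptr@.012',atz(s,349.9,189.9,.012),atz(d,312.2,291,.012))
a=atz(s,235.6,232,.108);b=atz(s,255.6,219.2,.108);print('bar',a,b,(a+b)/2,np.linalg.norm(a-b))
print('block@.166',atz(s,241.6,211,.166),atz(d,351.4,149.6,.166))
for n,f,x,y in[('ends',s,215+90/5,200+120/5),('e2',s,215+190/5,200+55/5)]: print(atz(f,x,y,.142))
# bottle/tray/pillbox rough
print(atz(s,399/1.25,377/1.25,0),atz(s,324/1.25,412/1.25,.016),atz(s,396/1.25,212/1.25,.022), atz(s,250/1.25,270/1.25,.03))
```

```text
peg [0.5658 0.1967 0.2399] [-0.909  -0.2283] [-1.2065  0.3474]
hub [0.5961 0.1559 0.1818] [-0.9489 -0.2458] [-1.1591  0.3278]
tip [0.5784 0.0286 0.1712] [-0.0549 -0.0199] [-0.0587  0.0217]
pointer [ 0.5117  0.1253 -0.0001] [-0.8821 -0.2978] [-1.0887  0.3865]
block [ 0.5195 -0.2096  0.1626] [-0.7226 -0.3805] [-0.6089  0.3513]
peg@.24 [0.5678 0.1979 0.24  ] [0.564  0.1954 0.24  ]
ptr@.012 [0.5217 0.1194 0.012 ] [0.5073 0.1296 0.012 ]
bar [ 0.5258 -0.2364  0.108 ] [ 0.521  -0.1801  0.108 ] [ 0.5234 -0.2083  0.108 ] 0.05656400977225085
block@.166 [ 0.524  -0.2096  0.166 ] [ 0.5175 -0.2076  0.166 ]
[ 0.5269 -0.2373  0.142 ]
[ 0.5211 -0.1822  0.142 ]
[ 0.74  -0.151  0.   ] [ 0.7209 -0.3004  0.016 ] [0.4077 0.0837 0.022 ] [ 0.3696 -0.2749  0.03  ]
```

```bash
cat >> h.py <<'E'
def Q(deg):
    a=np.radians(deg)/2; return np.array([np.cos(a),np.sin(a),0,0])
def st():
    o=monitor.get_obs(); print('t %.1f'%o['t'],'tcp',o['tool_pos'].round(4),'F',o['force'].round(2),'T',o['torque'].round(3),'gap',round(float(o['finger_gap']),4)); return o
np.set_printoptions(precision=4,suppress=True)
E
python3 - <<'E'
from h import *
for psi in(-60,-30,0,30,60,90,120): print(psi,[None if (q:=robot.ik(p,Q(psi))) is None else q.round(2) for p in([.566,.197,.25],[.618,.202,.215],[.52,-.21,.2],[.45,.1,.25])])
robot.move_pose([.46,.12,.38],Q(68)); st()
f=grab('wrist'); save(f,'w1.png',k=1.25); print(-f['R'].T@f['t'])
E
```

```text
-60 [array([-0.62,  0.67,  0.37,  1.66, -0.3 ,  0.87, -1.17]), array([-0.57,  0.78,  0.35,  1.53, -0.31,  0.89, -1.16]), array([ 0.17,  0.67,  0.23,  1.82, -0.23,  0.68, -0.52]), array([-0.55,  0.49,  0.35,  2.05, -0.28,  0.65, -1.06])]
-30 [array([-0.52,  0.65,  0.18,  1.65, -0.15,  0.86, -0.8 ]), array([-0.47,  0.76,  0.16,  1.52, -0.15,  0.87, -0.78]), array([ 0.26,  0.66,  0.08,  1.82, -0.08,  0.67, -0.15]), array([-0.45,  0.48,  0.2 ,  2.04, -0.15,  0.63, -0.68])]
0 [array([-0.44,  0.64,  0.05,  1.65, -0.04,  0.85, -0.37]), array([-0.41,  0.75,  0.04,  1.52, -0.03,  0.87, -0.36]), array([ 0.34,  0.66, -0.07,  1.81,  0.07,  0.68,  0.23]), array([-0.36,  0.47,  0.05,  2.04, -0.04,  0.63, -0.27])]
30 [array([-0.36,  0.64, -0.08,  1.64,  0.06,  0.86,  0.05]), array([-0.34,  0.75, -0.09,  1.51,  0.08,  0.88,  0.07]), array([ 0.42,  0.66, -0.21,  1.81,  0.2 ,  0.69,  0.63]), array([-0.26,  0.47, -0.09,  2.04,  0.07,  0.64,  0.13])]
60 [array([-0.29,  0.65, -0.22,  1.64,  0.17,  0.88,  0.48]), array([-0.27,  0.76, -0.22,  1.51,  0.19,  0.9 ,  0.5 ]), array([ 0.5 ,  0.67, -0.34,  1.8 ,  0.32,  0.72,  1.04]), array([-0.16,  0.47, -0.23,  2.03,  0.17,  0.66,  0.54])]
90 [array([-0.21,  0.66, -0.35,  1.63,  0.27,  0.9 ,  0.9 ]), array([-0.2 ,  0.77, -0.35,  1.51,  0.31,  0.92,  0.92]), array([ 0.58,  0.69, -0.47,  1.8 ,  0.43,  0.76,  1.45]), array([-0.07,  0.48, -0.37,  2.03,  0.27,  0.68,  0.95])]
120 [array([-0.13,  0.68, -0.5 ,  1.63,  0.39,  0.94,  1.32]), array([-0.13,  0.79, -0.5 ,  1.5 ,  0.43,  0.96,  1.35]), array([ 0.65,  0.71, -0.6 ,  1.79,  0.54,  0.8 ,  1.88]), array([ 0.02,  0.5 , -0.51,  2.02,  0.37,  0.71,  1.37])]
t 2.0 tcp [0.4599 0.1212 0.3798] F [-0.53  0.14 -0.01] T [-0.003 -0.096 -0.032] gap 0.0852
[0.3923 0.1475 0.5113]
```

View pics/w1.png

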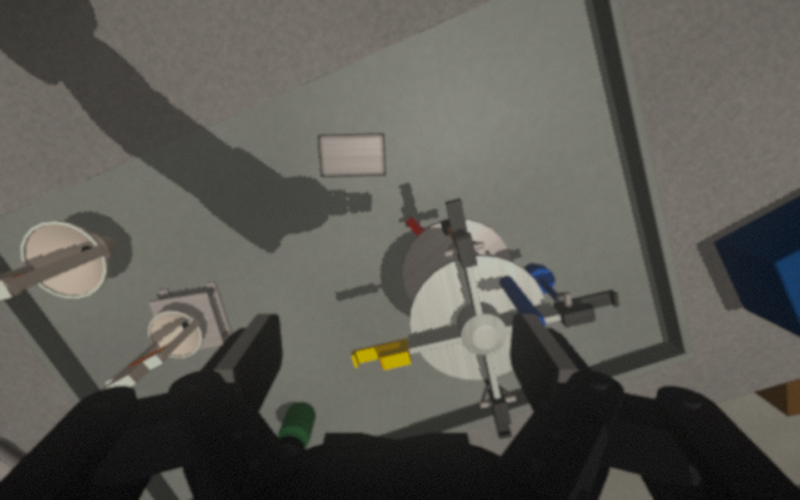

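The wrist view shows the red pointer at (413,227), hub at (484,335) and hook tip at (355,358). The foot arc passes near (383,270), (395,245), (470,221) and (500,240).

Run:
```python
from h import *
w=dict(np.load('pics/wrist_cal.npz'));s=dict(np.load('pics/scene_cal.npz'));d=dict(np.load('pics/side_cal.npz'))
k=1.25
W=lambda x,y:(w,x/k,y/k)
for n,a in [('ptr',[(s,349.9,189.9),(d,312.2,291),W(413,227)]),('hub',[(s,386.2,157.5),(d,266.4,248),W(484,334)]),('tip',[(s,340.5,178),(d,296.4,208.4),W(355,357)]),('peg',[(s,393.4,126.6),(d,269.1,251.9),W(506,282)])]:
    p=tri(*a);print(n,p,[np.array(proj(f,p))-(u,v) for f,u,v in a])
c=np.array([.596,.156])
for z in(0,.01,.02): 
    print(z,[(lambda q:(q,np.hypot(*q),np.degrees(np.arctan2(q[1],q[0]))))(atz(w,x/k,y/k,z)[:2]-c) for x,y in((408,221),(413,227),(419,233))])
    print([np.linalg.norm(atz(w,x/k,y/k,z)[:2]-c).round(4) for x,y in((383,270),(395,245),(470,221),(500,240))])
# red mask per view
for n,f in(('w',w),('s',s),('d',d)):
    p=f['pixels'].astype(int);m=((p[:,:,0]>p[:,:,1]*1.8)&(p[:,:,0]>p[:,:,2]*1.8)&(p[:,:,0]>60)).astype('u1')
    N,_,S,C=cv2.connectedComponentsWithStats(m)
    print(n,[(S[i].tolist(),C[i].round(1).tolist()) for i in range(1,N) if S[i,4]>5])
```

```text
ptr [0.5134 0.1243 0.0013] [array([-0.7492, -0.1065]), array([-1.6257, -0.4721]), array([ 0.1276, -1.618 ])]
hub [0.5956 0.1562 0.1812] [array([-1.0339, -0.2611]), array([-0.9528,  0.6804]), array([0.0799, 0.7819])]
tip [0.5781 0.029  0.1707] [array([-0.0486, -0.0503]), array([0.0525, 0.3092]), array([-0.201 ,  0.5573])]
peg [0.5541 0.1946 0.2278] [array([-5.5549,  1.4136]), array([5.7001, 4.8552]), array([16.5319, 18.4354])]
0 [(array([-0.09  , -0.0362]), np.float64(0.09697636028942935), np.float64(-158.083443643625)), (array([-0.0797, -0.033 ]), np.float64(0.08626898415082983), np.float64(-157.5431472547847)), (array([-0.0689, -0.0284]), np.float64(0.07451943602279519), np.float64(-157.57897043985395))]
[np.float64(0.1014), np.float64(0.0921), np.float64(0.0718), np.float64(0.0728)]
0.01 [(array([-0.0922, -0.0357]), np.float64(0.09884717669319872), np.float64(-158.85621705666983)), (array([-0.0822, -0.0325]), np.float64(0.08833810746567644), np.float64(-158.43081240806566)), (array([-0.0715, -0.028 ]), np.float64(0.07682078153291694), np.float64(-158.59798432722206))]
[np.float64(0.1011), np.float64(0.0933), np.float64(0.0736), np.float64(0.0723)]
0.02 [(array([-0.0944, -0.0351]), np.float64(0.10073530473884665), np.float64(-159.6001527275439)), (array([-0.0846, -0.032 ]), np.float64(0.0904274607585882), np.float64(-159.27765356780057)), (array([-0.0742, -0.0276]), np.float64(0.07914500888732483), np.float64(-159.55743694391563))]
[np.float64(0.101), np.float64(0.0946), np.float64(0.0755), np.float64(0.0721)]
w [([325, 174, 13, 14, 90], [331.1, 180.6])]
s [([370, 20, 47, 27, 945], [392.7, 33.5]), ([348, 188, 5, 4, 12], [350.0, 189.5])]
d [([584, 111, 56, 56, 1202], [612.7, 130.2]), ([433, 126, 16, 15, 99], [440.7, 133.3]), ([309, 289, 7, 5, 34], [311.9, 291.1])]
```

Run:
```python
from h import *
c=np.array([.5956,.156]); P=lambda a:c+.05*np.array([np.cos(np.radians(a)),np.sin(np.radians(a))])
p=P(127.2)
robot.move_pose([*p,.30],Q(60)); robot.movel([*p,.216],v=.1); robot.close_gripper(20); st()
for i in range(1,11):
    robot.movel([*P(127.2-6.07*i),.216],Q(60-6.07*i),v=.03)
st(); robot.pause(.2); robot.open_jaws(); st()
x=P(66.5); robot.movel([*x,.32],v=.2); robot.move_pose([.44,.05,.40],Q(0)); st()
f=grab('wrist');s=grab('scene');d=grab('side')
im=lambda f,x,y,w,h:cv2.resize(f['pixels'][y:y+h,x:x+w,::-1],(400,300),interpolation=cv2.INTER_CUBIC)
m=np.hstack([cv2.resize(f['pixels'][:,:,::-1],(480,300)),im(s,325,120,120,90)[:,:320]])
m2=np.hstack([im(d,210,200,120,90),im(s,325,120,120,90)])
cv2.imwrite('pics/m2.png',np.vstack([m,m2]))
```

```text
t 4.4 tcp [0.5656 0.1963 0.2162] F [0.95 1.22 1.29] T [ 0.126 -0.047 -0.018] gap 0.0131
t 7.6 tcp [0.6158 0.2027 0.2162] F [-1.1   5.14  4.5 ] T [ 0.979  0.317 -0.175] gap 0.0131
t 8.5 tcp [0.6155 0.2018 0.216 ] F [-1.14 -0.14  0.75] T [ 0.008 -0.026  0.039] gap 0.0852
t 10.2 tcp [0.4408 0.0511 0.3995] F [ 0.57  0.59 -0.28] T [0.008 0.002 0.007] gap 0.0853
```

View pics/m2.png

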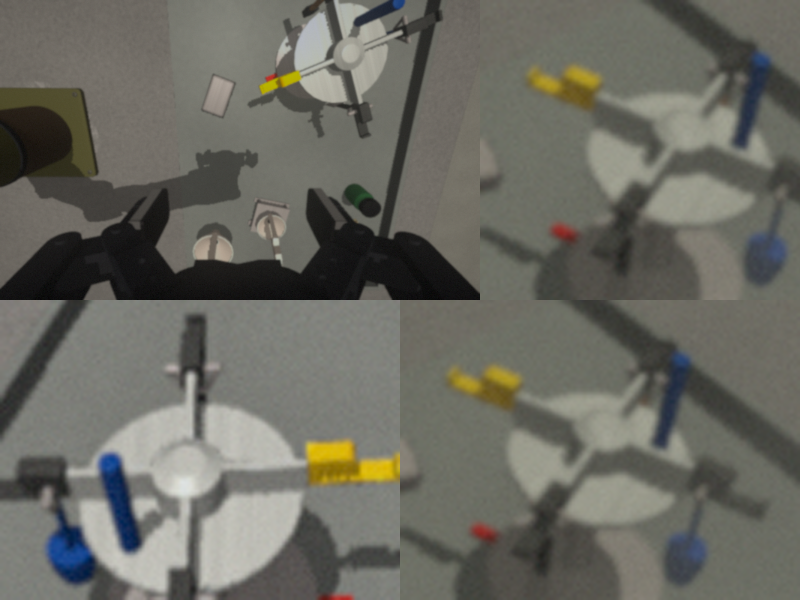

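After the turn, the yellow hook is over the pointer side. In the full-resolution wrist view the tip is at (349,117), the pointer at (361,103) and the hub at (465,71). I'll compute the angles next.

Run:
```python
from h import *
V={n:dict(np.load(f'pics/{n}_cal.npz')) for n in('wrist','scene','side')}
c=np.array([.5956,.156])
for n,f in V.items():
    p=f['pixels'].astype(int);R,G,B=p[:,:,0],p[:,:,1],p[:,:,2]
    for nm,m in(('red',(R>G*1.8)&(R>B*1.8)&(R>60)),('yel',(R>B*2.2)&(G>B*1.8)&(R>70))):
        N,_,S,C=cv2.connectedComponentsWithStats(m.astype('u1'))
        for i in range(1,N):
            if S[i,4]>8:
                q=atz(f,*C[i],.01 if nm=='red' else .175)[:2]-c
                if np.hypot(*q)<.2: print(n,nm,S[i],C[i].round(1),q,np.hypot(*q).round(4),np.degrees(np.arctan2(q[1],q[0])).round(2)%360)
w,s,d=V['wrist'],V['scene'],V['side']
a=[(w,465,71),(s,325+684*.3-480*.3,120+128*.3),(d,210+187*.3,200+170*.3)]
p=tri(*a);print('hub',p,[np.array(proj(f,p))-(u,v) for f,u,v in a])
a=[(w,349.3,117.3),(s,325+(530-480)*.3,120+75*.3)]
p=tri(*a);q=p[:2]-c;print('tip',p,[np.array(proj(f,p))-(u,v) for f,u,v in a],np.hypot(*q),np.degrees(np.arctan2(q[1],q[0]))%360)
for ang in(199.5,201.5,203.5):
  print(ang,[np.round(proj(f,[*(c+.131*np.array([np.cos(np.radians(ang)),np.sin(np.radians(ang))])),.172]),1) for f in(w,s,d)])
```

```text
wrist red [354  98  16  10  85] [361.2 102.7] [-0.0834 -0.0299] 0.0886 199.71
wrist yel [346  95  55  31 790] [373.5 108.9] [-0.0922 -0.0374] 0.0995 202.06
scene red [347 188   7   4  20] [349.8 189.5] [-0.0765 -0.0347] 0.084 204.38
scene yel [340 140  21  12 136] [351.3 145.2] [-0.0882 -0.0357] 0.0951 202.05
side red [305 289  11   5  52] [310.3 291. ] [-0.0837 -0.0259] 0.0876 197.17
side yel [302 242  29  13 256] [313.8 249. ] [-0.0913 -0.0348] 0.0977 200.85
hub [0.5961 0.1579 0.1764] [array([-0.9167, -1.1342]), array([-0.6839,  0.0707]), array([-0.9742, -0.4049])]
tip [0.4772 0.1088 0.1681] [array([-0.5373,  0.6495]), array([0.3501, 0.0058])] 0.12747788337881477 201.74858498022948
199.5 [array([344.6, 114.8]), array([340.3, 139.8]), array([330.1, 250.7])]
201.5 [array([346. , 118.8]), array([339.4, 140.8]), array([330. , 248.8])]
203.5 [array([347.4, 122.7]), array([338.5, 141.8]), array([329.8, 247. ])]
```

The hook is at about 201.6° and the pointer at about 200.5°, which puts it within roughly 2 mm at the seat. Next is grasping the funnel.

Run:
```python
from h import *
robot.move_pose([.522,-.209,.26],Q(5)); 
robot.movel([.522,-.209,.150],v=.1); robot.pause(.2);st(); robot.close_gripper(60); st()
robot.movel([.522,-.209,.33],v=.12); st()
robot.move_pose([.40,.03,.30],Q(21.6)); robot.pause(.4); st()
s=grab('scene');d=grab('side')
im=lambda f,x,y,w,h,W,H:cv2.resize(f['pixels'][y:y+h,x:x+w,::-1],(W,H),interpolation=cv2.INTER_CUBIC)
cv2.imwrite('pics/m3.png',np.hstack([im(s,200,70,200,200,400,400),im(d,260,150,200,200,400,400)]))
print(proj(s,[.40,.03,.258]),proj(d,[.40,.03,.258]))
```

```text
t 12.9 tcp [ 0.5223 -0.2091  0.1505] F [ 0.51 -0.45  0.03] T [-0.018 -0.004  0.042] gap 0.0854
t 13.6 tcp [ 0.522 -0.209  0.15 ] F [-0.37  0.14  0.47] T [-0.036  0.031 -0.072] gap 0.0111
t 15.2 tcp [ 0.5216 -0.2088  0.3293] F [ 0.43  0.55 -1.11] T [ 0.02  -0.003  0.031] gap 0.0109
t 16.7 tcp [0.4002 0.0297 0.3   ] F [-0.22 -0.58 -1.82] T [-0.044 -0.012 -0.002] gap 0.0111
(np.float64(297.7829432590829), np.float64(110.65079905643142)) (np.float64(378.55028337316566), np.float64(202.917203449473))
```

View pics/m3.png

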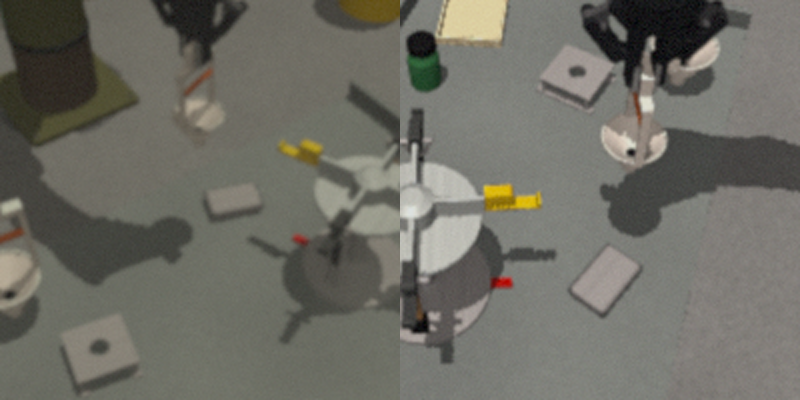

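The funnel hangs upright in the grip, with its bar at about (299.5,110.5) against a predicted (297.8,110.7). Next I approach to 30 mm outboard of the seat, above the jaw.

```bash
cat >> h.py <<'E'
C=np.array([.596,.1565]); A=201.6
U=np.array([np.cos(np.radians(A)),np.sin(np.radians(A))]); Tn=np.array([-U[1],U[0]])
def T(out,lat,bz): return [*(C+(.085+out)*U+lat*Tn),bz+.042]   # TCP for bar pose
E
python3 - <<'E'
from h import *
robot.move_pose(T(.10,0,.1875),Q(21.6)); robot.movel(T(.045,0,.1875),v=.1); robot.movel(T(.030,0,.1875),v=.04); robot.pause(.4); st()
s=grab('scene');d=grab('side')
im=lambda f,x,y,w,h,W,H:cv2.resize(f['pixels'][y:y+h,x:x+w,::-1],(W,H),interpolation=cv2.INTER_CUBIC)
cv2.imwrite('pics/m4.png',np.hstack([im(s,300,80,100,100,400,400),im(d,270,190,100,100,400,400)]))
b=np.array(T(.03,0,.1875))-[0,0,.042]
print(proj(s,b),proj(d,b))
E
```

```text
t 18.9 tcp [0.489  0.1141 0.2295] F [-0.01  0.58 -1.41] T [ 0.014 -0.073  0.027] gap 0.0108
(np.float64(345.25931756126107), np.float64(138.57479017279366)) (np.float64(321.95172237106345), np.float64(244.80102314855762))
```

View pics/m4.png

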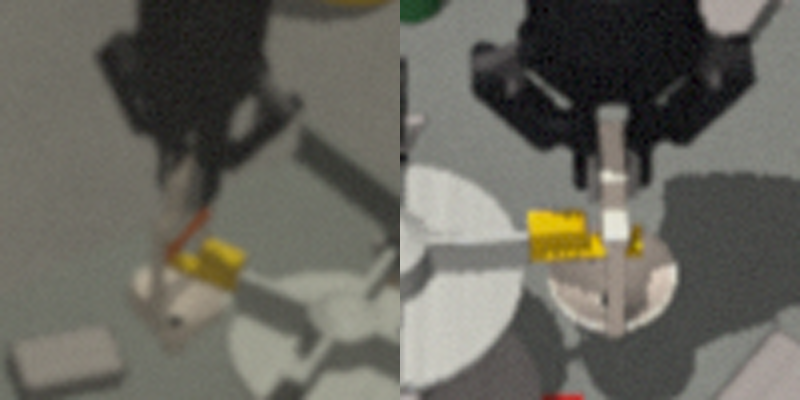

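Run:
```python
from h import *
s=dict(np.load('pics/scene_cal.npz'));d=dict(np.load('pics/side_cal.npz'))
pr=lambda o,l,z:[np.round((np.array(proj(f,[*(C+(.085+o)*U+l*Tn),z]))-q)*4+w,0) for f,q,w in((s,(300,80),0),(d,(270,190),(400,0)))]
for l in(-.0325,-.03,0,.03,.0325): print('bar',l,pr(.03,l,.1875))
for l in(-.035,.035): print('beamtop',l,pr(.03,l,.1875+.034))
for dz in(-.009,0,.009):
  print(dz,'tip',pr(.046,0,.1715+dz),'keeptop in/out corners',[pr(.018,l,.187+dz) for l in(-.007,.007)])
```

```text
bar -0.0325 [array([205., 206.]), array([611., 274.])]
bar -0.03 [array([204., 209.]), array([611., 269.])]
bar 0 [array([181., 234.]), array([608., 219.])]
bar 0.03 [array([158., 261.]), array([605., 171.])]
bar 0.0325 [array([156., 263.]), array([605., 168.])]
beamtop -0.035 [array([211., 163.]), array([612., 239.])]
beamtop 0.035 [array([156., 224.]), array([605., 123.])]
-0.009 tip [array([158., 254.]), array([639., 246.])] keeptop in/out corners [[array([202., 246.]), array([585., 242.])], [array([191., 258.]), array([584., 220.])]]
0 tip [array([158., 244.]), array([639., 236.])] keeptop in/out corners [[array([203., 236.]), array([585., 232.])], [array([192., 248.]), array([584., 209.])]]
0.009 tip [array([159., 234.]), array([639., 226.])] keeptop in/out corners [[array([204., 225.]), array([584., 222.])], [array([193., 237.]), array([583., 199.])]]
```

The side crop shows the beam end at (615,238) against a predicted (612,239), the keeper edge at 587 against 585, and the lip at 640 against 639. Lateral and radial alignment are both good to about 2 mm. Now feeling for the jaw.

```bash
cat >> h.py <<'E'
def F(n=4):
    a=[]
    for _ in range(n): a.append(monitor.get_obs()['force']); robot.pause(.02)
    return np.mean(a,0)
E
python3 - <<'E'
from h import *
f0=F(10); z=.1875; L=[]
while z>.1565:
    z-=.0006; robot.movel(T(.03,0,z),v=.02); f=F(3)-f0; L.append((round(z,4),*f.round(1)))
    if np.linalg.norm(f)>1.8:
        f=F(5)-f0; L.append(f.round(1))
        if np.linalg.norm(f)>1.8: break
for l in L[-8:]: print(*l)
st(); np.save('f0.npy',f0)
E
```

```text
0.1749 0.4 0.1 0.5
0.1743 0.2 0.0 -0.0
0.1737 0.2 0.1 0.2
0.1731 0.0 0.5 0.5
0.1725 -0.3 -0.3 0.2
0.1719 0.0 0.5 0.6
0.1713 -0.8 -0.1 4.0
-1.0 -0.3 4.9
t 27.3 tcp [0.4892 0.1142 0.2135] F [-1.02  0.04  4.23] T [-0.11   0.205  0.027] gap 0.0109
```

Run:
```python
from h import *
f0=np.load('f0.npy')
robot.movel(T(.03,0,.1730),v=.02); robot.movel(T(.025,0,.1730),v=.03); print(F(4)-f0)
for z in(.1722,.1716,.1710,.1704):
    robot.movel(T(.025,0,z),v=.03); f=F(4)-f0; print(z,f.round(1))
    if np.linalg.norm(f)>2: break
robot.movel(T(.025,0,z+.0012),v=.03); print(F(4)-f0); st()
```

```text
[-0.2925  0.114   0.1928]
0.1722 [-0.3  0.   0.2]
0.1716 [-0.2 -0.3  1.7]
0.171 [-1.6 -0.4  7.1]
[ 0.2164 -0.0054  0.3843]
t 29.2 tcp [0.4936 0.116  0.214 ] F [ 0.45 -0.14 -1.38] T [ 0.04   0.017 -0.03 ] gap 0.0111
```

Contact came at the same height 5 mm further in, so this is the jaw: seat z ≈ 0.1717, 2.7 mm above nominal. Now sliding in.

Run:
```python
from h import *
f0=np.load('f0.npy'); out=.025; pk=0
while out>-.004:
    out-=.001 if out>.016 else .0006
    robot.movel(T(out,0,.1723),v=.03); f=F(2)-f0; r=f[:2]@U; l=f[:2]@Tn
    p=monitor.get_obs()['tool_pos']; ao=(p[:2]-C)@U-.085
    print('%.4f act %.4f rad %.1f lat %.1f z %.1f bz %.4f'%(out,ao,r,l,f[2],p[2]-.042))
    if r>10 or abs(f[2])>7 or abs(l)>5: break
st()
```

```text
0.0240 act 0.0240 rad -0.4 lat -0.3 z 0.2 bz 0.1722
0.0230 act 0.0229 rad 0.2 lat 0.4 z 0.2 bz 0.1723
0.0220 act 0.0220 rad 0.5 lat -0.5 z 0.0 bz 0.1723
0.0210 act 0.0210 rad -0.0 lat 0.3 z -0.2 bz 0.1723
0.0200 act 0.0200 rad 0.3 lat -0.5 z 0.4 bz 0.1723
0.0190 act 0.0189 rad 0.3 lat -0.3 z 0.6 bz 0.1723
0.0180 act 0.0180 rad -0.2 lat 0.2 z 0.2 bz 0.1723
0.0170 act 0.0170 rad -0.0 lat 0.2 z 0.5 bz 0.1723
0.0160 act 0.0159 rad -0.3 lat 0.1 z 0.6 bz 0.1723
0.0154 act 0.0154 rad 0.2 lat -0.0 z 0.6 bz 0.1723
0.0148 act 0.0148 rad 0.1 lat 0.6 z 0.5 bz 0.1723
0.0142 act 0.0142 rad -0.6 lat -0.1 z 0.3 bz 0.1723
0.0136 act 0.0136 rad -0.3 lat -0.1 z 0.2 bz 0.1723
0.0130 act 0.0130 rad 0.8 lat -0.6 z 0.0 bz 0.1723
0.0124 act 0.0124 rad 0.0 lat 0.8 z 1.2 bz 0.1723
0.0118 act 0.0118 rad -0.4 lat 0.1 z 0.7 bz 0.1723
0.0112 act 0.0114 rad 0.6 lat 0.2 z 0.4 bz 0.1722
0.0106 act 0.0111 rad 2.6 lat 0.3 z 0.1 bz 0.1721
0.0100 act 0.0107 rad 2.5 lat 0.2 z -0.5 bz 0.1720
0.0094 act 0.0104 rad 4.1 lat -0.3 z -1.2 bz 0.1720
0.0088 act 0.0087 rad 3.6 lat -0.7 z -1.5 bz 0.1722
0.0082 act 0.0071 rad 1.4 la
[... 509 characters left out ...]
d 0.3 lat 0.2 z -2.2 bz 0.1724
0.0016 act 0.0014 rad -0.3 lat -0.4 z -1.5 bz 0.1724
0.0010 act 0.0008 rad -0.1 lat -0.6 z -1.2 bz 0.1724
0.0004 act 0.0002 rad 0.1 lat -0.3 z -0.5 bz 0.1724
-0.0002 act -0.0002 rad 0.2 lat 0.2 z 1.2 bz 0.1724
-0.0008 act -0.0007 rad 0.8 lat -0.5 z 0.2 bz 0.1723
-0.0014 act -0.0009 rad 2.2 lat -0.1 z 2.0 bz 0.1722
-0.0020 act -0.0010 rad 4.1 lat -0.1 z 2.5 bz 0.1721
-0.0026 act -0.0011 rad 5.9 lat 0.4 z 3.9 bz 0.1721
-0.0032 act -0.0012 rad 6.7 lat -0.3 z 5.3 bz 0.1720
-0.0038 act -0.0013 rad 6.9 lat 0.2 z 4.9 bz 0.1719
-0.0044 act -0.0014 rad 8.3 lat 0.3 z 5.7 bz 0.1719
t 41.4 tcp [0.5183 0.1257 0.2139] F [-8.21 -4.01  4.58] T [-0.713  1.926 -0.015] gap 0.0106
```

The spring ball gave way at about 4 N and the bar reached the end wall at -0.001. Relaxing the push, releasing and retracting.

Run:
```python
from h import *
f0=np.load('f0.npy')
robot.movel(T(-.0006,0,.1722),v=.02); robot.movel(T(-.0006,0,.1719),v=.02); print(F(6)-f0)
robot.open_jaws(); robot.pause(.2); st()
p=T(-.0006,0,.1719); p[2]+=.09; robot.movel(p,v=.08); robot.move_pose([.40,-.02,.40],Q(21.6)); robot.pause(.3); st()
s=grab('scene');d=grab('side');w=grab('wrist')
im=lambda f,x,y,w,h,W,H:cv2.resize(f['pixels'][y:y+h,x:x+w,::-1],(W,H),interpolation=cv2.INTER_CUBIC)
cv2.imwrite('pics/m5.png',np.hstack([im(s,310,90,100,125,400,500),im(d,260,190,100,125,400,500)]))
pr=lambda o,l,z:[np.round((np.array(proj(f,[*(C+(.085+o)*U+l*Tn),z]))-q)*4+v,0) for f,q,v in((s,(310,90),0),(d,(260,190),(400,0)))]
print('block top',pr(0,0,.1717+.058),'beam ends',pr(0,-.035,.1717+.034),pr(0,.035,.1717+.034),'tip',pr(.046,0,.1717),'spout',pr(0,0,.0717))
```

```text
[-2.2445 -1.0329  1.6769]
t 43.0 tcp [0.5175 0.1254 0.2139] F [ 0.19  0.03 -0.56] T [ 0.033 -0.     0.016] gap 0.0852
t 45.4 tcp [ 0.4004 -0.0193  0.3994] F [-0.34 -0.04 -0.56] T [0.033 0.048 0.066] gap 0.0858
block top [array([188., 160.]), array([586., 171.])] beam ends [array([210., 159.]), array([589., 260.])] [array([157., 222.]), array([586., 144.])] tip [array([118., 204.]), array([679., 236.])] spout [array([168., 336.]), array([594., 340.])]
```

View pics/m5.png

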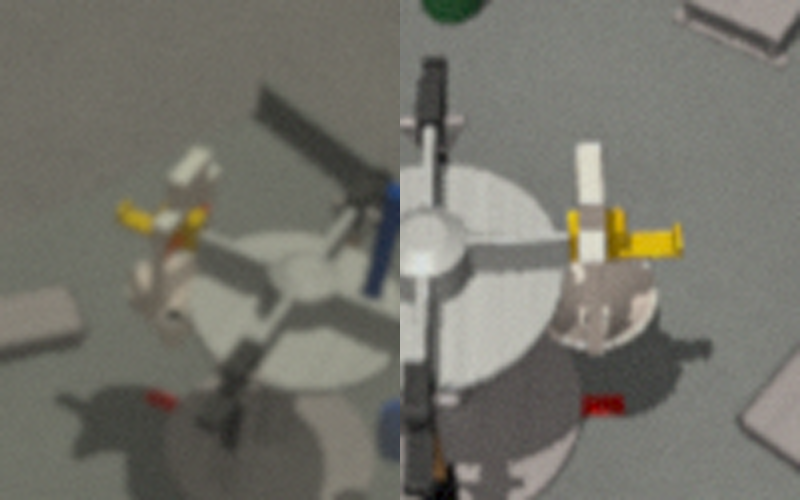

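The funnel hangs upright in the hook with the gripper clear. The block top is at (590,172) against a predicted (586,171), the near beam end at (592,260) against (589,260), and the hook tip at (681,240) against (679,236). Last, a stillness check, then hand-in.

Run:
```python
from h import *
robot.pause(1.5)
g=lambda: optics.grab_frame('side')['pixels'][190:315,300:345].astype(float)
a=g(); robot.pause(.3); b=g(); robot.pause(.2); e=g()
print(abs(a-b).mean(),abs(b-e).mean(), cv2.phaseCorrelate(a.mean(2),b.mean(2)), cv2.phaseCorrelate(a.mean(2),e.mean(2)))
st(); robot.job_done()
```

```text
2.3312 2.3646814814814814 ((0.5086523048414016, 0.5446483519612997), 0.9413799985804436) ((0.5445387131714341, 0.47541227005998365), 0.9482014932537256)
t 47.7 tcp [ 0.4  -0.02  0.4 ] F [-0.08 -0.34  0.32] T [-0.012 -0.078  0.041] gap 0.0855
the job is handed in; nothing more can be done
```

I handed the job in at t ≈ 47.7 s. The funnel hangs on the yellow hook and, as far as my checks show, everything asked for was met; no verdict was reported.

- **Carousel:** I turned it about 61° by the blue peg. The hook measured about 201.6° and the red pointer about 200.5°, though single views put the pointer anywhere from 197° to 204°. That mean difference is about 2 mm at the seat.
- **Jaw:** I felt it at two points, both at the same height. The seat is at about z = 0.1717, which is 2.7 mm above nominal.
- **Sliding in:** The bar passed the spring ball at about 4 N and met the end wall at about -1 mm. The highest steady push read there was about 10 N; brief peaks between readings were not recorded.
- **After release:** In the pictures the funnel hangs upright, with bar and hook within about 2–3 mm of where I predicted, and the hook is still at the front.
- **Stillness:** Three side frames over 0.5 s differed only by noise. The image-shift routine read a constant 0.5 px for both pairs. I took that as a bias of the odd crop size rather than movement, but did not test it.
- **Other objects:** My path kept clear of the bottle, tray and pillbox. I did not re-measure their positions at the end.

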